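# Tip down the drip tray and slide it before the menorah

## Task

Set the steel tray out for the candles: with the fingertips only, tip the tray that leans on the walnut box forward so that it lands flat on the board with its open side up, then slide it along the board until it lies in front of the menorah, centred on it. Do not pick the tray up, and leave the menorah and everything else where it stands.

Things in the scene. Friction and masses are not known exactly. Their poses are not given: they have to be found in the camera images.
- tray: shallow steel tray, loose, 0.4 kg: 130 (its x) by 170 (y) by 16 mm deep (z), 3 mm walls and floor. Origin: centre of the underside; z points out of the open side (straight up when it lies flat, open side up). At first it stands on its long +x edge, underside to the robot, and leans back 20 degrees, its rims on the box's upper front edge; its -x edge is on top, 122 mm up, 45 mm above the box
- tray_heel (a point): middle of the tray wall on which it stands at the start (tray frame +65, 0, +8 mm); it stays near the board throughout. Drawn forward at its top until past upright, the tray topples about this edge towards the robot and lands flat, open side up, just in front of the box
- box: closed walnut box, fixed: 160 mm deep (its x) by 195 mm wide (its y) by 75 mm tall, with a sliding door on its front. Origin: centre of the underside; its -x face, roughly towards the robot, is the front against which the tray leans
- menorah: sky-blue ceramic menorah, loose, 1.3 kg, with a row of nine candle cups along its y. Foot 70 (x) by 200 mm (y), row 215 mm long, 173 mm tall in the middle. Origin: centre of the underside; its -x side, roughly towards the robot, is the front. It stands beside the box, on its left or right; the strip of board in front of both is free
- votive: clear glass votive cup, loose, 54 mm across and 60 mm tall; origin under its centre; stands between box and menorah
- dreidel_a: orange plastic dreidel lying on its side, loose, 26 mm thick and 57 mm long; origin on the board under its middle; lies on the near left part of the board
- dreidel_b: the other orange dreidel, same size, lying farther out on the left side of the board
- matchbox: box of long matches lying loose on the back half of the walnut box's lid, 60 x 100 x 20 mm; origin under its centre
- bowl: white ceramic bowl, loose, 120 mm across and 45 mm tall, on the right side of the board; origin under its centre
- jar: amber glass jar, loose, 72 mm across and 110 mm tall, on the right side of the board; origin under its centre
Mind the look-alikes: they are no part of the job. What is shaped like the menorah but pink is not meant.

How it is judged:
On the way, in this order (a step that is already met when the one before it is completed fails the run):
1. the tray has been tipped down flat on the board, open side up (angle between tray's own z axis and vertical below 0.1 rad and height (world z) of tray below 0.012 m), for 0.2 s.
2. the flat tray lies in front of the menorah, centred on it (all of step 1 and y of tray in the frame of menorah between -0.03 and 0.03 m and x of tray in the frame of menorah between -0.3 and -0.08 m), for 0.2 s.
At the end, for the whole second after the job is handed in: The tray lies flat and at rest, open side up (within 0.1 rad, underside on the board), in front of the menorah: its centre within 30 mm of the menorah's middle along the row of cups, and 80 to 300 mm ahead of the row; the menorah within 15 mm of where it stood (all of step 2 and linear speed of tray below 0.02 m/s and distance of menorah from where it was at the start of the episode below 0.015 m); the robot touches nothing.
It fails at once if the tray is lifted: the edge it stood on rises more than 20 mm off the board (height (world z) of tray_heel above 0.028 m).
It fails at once if the tray is lifted or carried: its middle rises above 80 mm (height (world z) of tray above 0.08 m).
It fails at once if the menorah is pushed more than 15 mm or tipped (distance of menorah from where it was at the start of the episode above 0.015 m or angle between menorah's own z axis and vertical above 0.2 rad).
It fails at once if another thing on the board or on the box is disturbed (moved more than 25 mm) (distance of any of votive, dreidel_a, dreidel_b, matchbox, bowl, jar from where it was at the start of the episode above 0.025 m).
It also fails if it takes over 51 s, if anything falls off the work surface, if the arm or the gripper's body presses on something with over 40 N, if the wrist force passes 120 N, or if a joint passes its speed limit or range.

## Robot

A 6-joint arm with a two-finger parallel gripper is mounted at the origin on the work surface. World frame = base frame: x ahead of the robot, y to its left, z up, the work surface at z = 0. Lengths are in m, angles in rad, forces in N, time in s.
With the tool pointing down it reaches from about 0.275 to 0.775 m from the base axis. Payload 14.6 kg.
Tool frame: the origin (TCP) lies at the very end of the fingers, on their centre line; the grasp point (between the pads) lies 19 mm behind it (env.grip_point_offset is the distance from the TCP to the grasp point, in m); z points along the fingers, x is the direction in which the jaws open and shut, and the axes are right-handed (so a half turn about z gives the same grasp; the last joint's range is limited). The gripper opens to 85 mm and grips with 20 to 120 N. Pads are 22 mm wide; open, the fingers measure 114 mm over their backs; the gripper's body (76 mm by 85 mm) begins 54 mm behind the grasp point. The pads swing forward as they close: fully open they stand 13 mm farther back than shut.
Start: joints at [1.127, 0.263, -0.048, 1.259, 0, 1.415], TCP at [0.15, 0.503, 0.231] pointing down, gripper open.
Joint ranges: [-2.65, 2.65], [-0.89, 1.7], [-1.18, 1.37], [-2.13, 2.11], [-1.35, 1.29], [-3.14, 3.14]. Speed limits (rad/s): [1.89, 1.89, 2.57, 2.79, 3.14, 3.14].

## Interface

Orientations are given as a 3x3 rotation matrix whose columns are the frame's x, y, z axes.
In Python, from workcell import env gives the robot as it stands.
- The arm moves only by the tool step_arm, never from a script. Its argument "increments" is a list of rows, each an object of numbers: "ax", "ay", "az": the turn, a rotation vector about the world's x, y, z in rad; "dx", "dy", "dz": the shift along the world's x, y, z in cm; "jaw": the opening, from -1 (shut) to 1 (fully open), so that 0 is half open. In form: [{"ax": .., "ay": .., "az": .., "dx": .., "dy": .., "dz": .., "jaw": ..}, ...]. A call has 1 to 8 rows; each row shifts and turns the commanded pose from where the row before left it; what a row does not reach is not made up. A row lasts 1/10 s, in which the tool goes at most 50 mm and 8.59 degrees, less where a joint would pass 70% of its speed; a pose out of reach is approached as far as the arm can. A call with a gripper value outside its range is refused whole. The fingers move at their own pace and stop on an object; "force" is the grip in N (left out, the last holds). Time passes only in rows, so rows that do not move let the fingers close. It gives the time, the measured TCP pose, the force and the opening at its end, in the units of the state.
- env.sense(): the state, without advancing time (a new reading comes with each control period).
- env.read_camera(name): name is "side" or "top"; returns (picture, depth): 384x512x3 uint8, red, green, blue; 384x512 float32, m along the optical axis (not along the pixel's ray), 0 where there is no reading.
- env.camera_model(name): a dict with "mtx" (3x3 intrinsics, pixels), "R" (3x3) and "t" (3): a world point X has camera coordinates R X + t. Camera axes: x right, y down, z forward; pixel columns grow to the right and rows downward; lengths in m; the calibration is good to about 2 mm. A picture is of the moment at which its call begins. camera_model takes no time and is no camera call.
- env.close_job(): hands the job in, once; it reports no verdict.
Trained networks look in the newest picture that a camera, given by its name, has taken for a name from the list of things; names that differ only in an ending like _2 or _b are one class to them, and where a whole thing is asked for, a point or a joint stands for the part that bears it (a point fixed in the world has none). Each returns a list of dicts, best first, with "p" (0 to 1); they miss things now and then, are a little off and sometimes report something else, mostly with a low value. They report only what shows in the picture. A call takes as long as a camera call. They do not tell look-alikes from the thing itself.
- env.spot_in(thing, camera): "bbox" ([left, top, width, height] in pixels, round what is visible of it).
- env.regions_of(thing, camera): "mask" (384x512 bool, what is visible of it) and "bbox" ([left, top, width, height] in pixels, round what is visible of it).
- env.pinpoint(thing, camera): "uv" ([column, row] in pixels: a listed point, or the origin of a listed thing).
The state is a dict: "clock": time; "joint_pos": joint angles; "dq": joint speeds; "tau": joint torques, N m; "tcp_pos": TCP position; "tool_rot": TCP orientation; "force": force on the tool from outside, world axes, zero at the start; "moment": the same for the moment, N m; "grip_width": opening from 0.0 (shut) to 1.0 (fully open).
Only numpy, scipy, OpenCV 4.12 (cv2) and the standard library are available. Lean on these libraries where they do the work, as an engineer would, in place of code of your own. Each camera call takes 0.05 s, during which the arm holds its last target. There are 200 camera calls.

## Working session

There is one attempt and no reset: what is moved stays moved. The work goes in short steps, Python scripts to look and compute and a tool call to move; the robot and the scene stay as the last step left them, time stands still between calls to the robot, and variables do not carry over. Pictures are saved under pics/ and viewed, about 8 in all and at most 12, crops included, and the job is handed in when it is done.

Besides the shell and the picture viewer there is one more tool, called as name([rows], argument=value, ...), one row to a line, values as JSON. step_arm: Moves the arm, as the interface text tells. Its arguments: {"type":"object","properties":{"increments":{"type":"array","items":{"type":"object","properties":{"ax":{"type":"number"},"ay":{"type":"number"},"az":{"type":"number"},"dx":{"type":"number"},"dy":{"type":"number"},"dz":{"type":"number"},"jaw":{"type":"number"}}}},"force":{"type":"number"}},"required":["increments"]}

```bash
mkdir -p pics; cat > h.py <<'E'
from workcell import env
import numpy as np, cv2
def world(cam,uv,d):
    m=env.camera_model(cam);K=np.array(m["mtx"]);R=np.array(m["R"]);t=np.array(m["t"])
    p=np.linalg.inv(K)@np.vstack([np.asarray(uv,float).T,np.ones(len(uv))])*np.asarray(d)
    return (R.T@(p-t[:,None])).T
def cloud(cam,depth,mask):
    v,u=np.nonzero(mask&(depth>0)); return world(cam,np.c_[u,v],depth[v,u]),np.c_[u,v]
E
python3 - <<'E'
from h import *
for c in("top","side"):
    im,d=env.read_camera(c); np.savez(f"{c}0.npz",im=im,d=d)
    cv2.imwrite(f"pics/{c}0.png",cv2.resize(im[:,:,::-1],(768,576)))
    for th in("tray","box","menorah"):
        for r in env.regions_of(th,c)[:3]:
            P,_=cloud(c,d,r["mask"]); print(c,th,round(r["p"],2),r["bbox"],np.median(P,0).round(3),np.percentile(P,2,0).round(3),np.percentile(P,98,0).round(3))
print(env.sense())
E
```

```text
top tray 0.94 [295.4, 163.1, 60.4, 27.3] [ 0.583 -0.193  0.081] [ 0.554 -0.271  0.009] [ 0.612 -0.11   0.127]
top box 0.57 [291.4, 121.7, 65.0, 50.2] [ 0.672 -0.166  0.074] [ 0.603 -0.283  0.024] [ 0.75  -0.09   0.079]
top menorah 0.94 [152.5, 135.8, 71.6, 30.5] [0.655 0.22  0.039] [0.628 0.124 0.007] [0.677 0.321 0.172]
top menorah 0.87 [64.8, 229.3, 46.7, 79.9] [0.297 0.514 0.057] [0.202 0.478 0.012] [0.392 0.554 0.172]
side tray 0.89 [244.2, 138.2, 24.2, 46.3] [ 0.581 -0.176  0.077] [ 0.554 -0.267  0.012] [ 0.61  -0.102  0.129]
side tray 0.32 [194.8, 197.4, 27.0, 63.8] [0.655 0.245 0.026] [0.628 0.13  0.007] [0.689 0.328 0.171]
side menorah 0.91 [197.9, 196.9, 25.2, 66.2] [0.655 0.244 0.024] [ 0.627  0.123 -0.001] [0.692 0.327 0.17 ]
side menorah 0.88 [252.8, 311.6, 66.6, 43.8] [0.292 0.537 0.03 ] [0.199 0.482 0.001] [0.39  0.573 0.17 ]
{'clock': 0.4, 'joint_pos': array([ 1.12673274e+00,  2.63147650e-01, -4.84043424e-02,  1.25938604e+00,
       -2.42608095e-05,  1.41554461e+00]), 'dq': array([-8.71603095e-06,  1.63541557e-03,  2.72840926e-03,  1.83671909e-03,
        6.05493317e-04, -1.74400732e-03]), 'tau': array([-1.97348330e-03, -6.36872649e+01,  3.84461045e+01,  3.32450159e-03,
       -9.68114523e-05,  4.92360968e-06]), 'tcp_pos': array([0.14949747, 0.50322396, 0.23121523]), 'tool_rot': array([[ 2.84813496e-01,  9.58582949e-01, -3.89690800e-05],
       [ 9.58582939e-01, -2.84813499e-01, -1.38381478e-04],
       [-1.43749046e-04,  2.05781746e-06, -9.99999990e-01]]), 'force': array([-0.03236343,  0.81132677, -0.63129683]), 'moment': array([0.00306895, 0.01808515, 0.05697282]), 'grip_width': 1.0001599205719913}
```

```bash
python3 - <<'E'
from h import *
z=np.load("top0.npz");im,d=z["im"],z["d"]
def rect(P,n): 
    r=cv2.minAreaRect((P[:,:2]*1000).astype(np.float32)); print(n,r, cv2.boxPoints(r).round(0).tolist())
a=cloud("top",d,np.ones(d.shape,bool))[0]
# tray top edge and box lid
t=a[(a[:,1]>-.32)&(a[:,1]<-.06)&(a[:,0]>.5)&(a[:,0]<.8)]
s=t[(t[:,2]>.113)&(t[:,0]<.66)]; rect(s,"traytop"); 
for lo in np.arange(.01,.13,.015):
    q=t[(t[:,2]>lo)&(t[:,2]<lo+.015)&(t[:,0]<.64)&(t[:,1]<-.15)&(t[:,1]>-.22)]
    if len(q): print(round(lo,3),len(q),q[:,0].min().round(3),np.median(q[:,0]).round(3))
rect(t[(t[:,2]>.068)&(t[:,2]<.08)&(t[:,0]>.6)],"lid")
rg=env.regions_of("menorah","top")
for r in rg[:2]:
    P,uv=cloud("top",d,r["mask"]); rect(P,"men"); print(im[uv[:,1],uv[:,0]].mean(0))
    f=P[P[:,2]<.04];rect(f,"foot")
for th in("votive","dreidel_a","bowl","jar"):
    for r in env.regions_of(th,"top")[:2]:
        P,_=cloud("top",d,r["mask"]);print(th,round(r["p"],2),np.median(P,0).round(3) if len(P) else r["bbox"])
E
```

```text
traytop ((604.9318237304688, -192.06118774414062), (169.98704528808594, 21.79456901550293), 86.9046630859375) [[589.0, -276.0], [611.0, -278.0], [620.0, -108.0], [599.0, -107.0]]
0.01 58 0.553 0.559
0.025 60 0.56 0.564
0.04 61 0.565 0.57
0.055 72 0.571 0.577
0.07 145 0.575 0.628
0.085 68 0.583 0.588
0.1 71 0.587 0.594
0.115 158 0.596 0.604
0.13 1 0.602 0.602
lid ((677.553955078125, -189.73590087890625), (196.0738525390625, 160.84103393554688), 87.0110855102539) [[592.0, -283.0], [753.0, -292.0], [763.0, -96.0], [602.0, -88.0]]
men ((672.3055419921875, 230.36410522460938), (89.50521850585938, 224.48028564453125), 2.7763235569000244) [[622.0, 340.0], [633.0, 116.0], [722.0, 120.0], [712.0, 345.0]]
[ 98.64371981 131.59782609 147.82427536]
foot ((672.1578979492188, 233.40892028808594), (89.50521850585938, 218.38348388671875), 2.7763235569000244) [[622.0, 340.0], [633.0, 122.0], [722.0, 127.0], [712.0, 345.0]]
men ((292.87249755859375, 539.4906005859375), (214.1636199951172, 105.28892517089844), 13.80945873260498) [[176.0, 565.0], [201.0, 463.0], [409.0, 514.0], [384.0, 616.0]]
[139.48114035  90.67280702 107.3       ]
foot ((294.93194580078125, 539.996826171875), (204.1750946044922, 105.28892517089844), 13.809459686279297) [[183.0, 567.0], [208.0, 465.0], [407.0, 513.0], [382.0, 615.0]]
votive 0.79 [0.706 0.005 0.03 ]
dreidel_a 0.66 [0.338 0.342 0.024]
dreidel_a 0.39 [0.47  0.437 0.025]
bowl 0.92 [ 0.465 -0.481  0.019]
bowl 0.51 [ 0.584 -0.189  0.083]
jar 0.9 [ 0.595 -0.408  0.1  ]
```

View pics/top0.png

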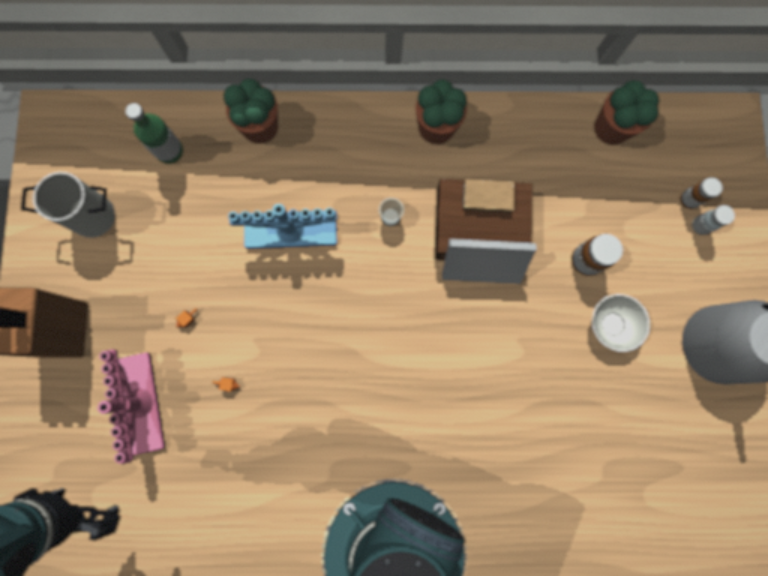

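View pics/side0.png

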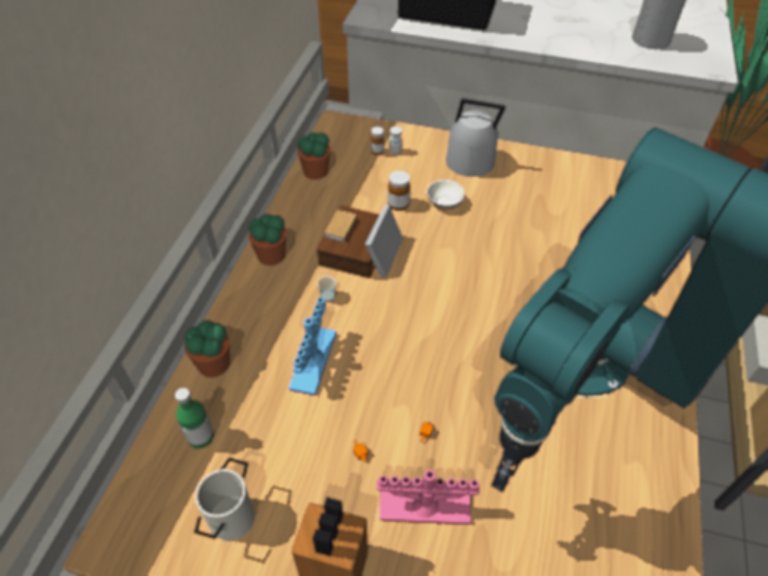

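The top view shows two menorah-like objects: the blue one at about (290,228) and the pink one at about (130,405), in the 768-wide picture. The blue one is meant because it is sky-blue and stands beside the box. The tray leans on the box front at (488,262), with the votive at (391,211). I'll confirm this in a crop and refine the menorah's pose.

```bash
python3 - <<'E'
from h import *
z=np.load("top0.npz");im,d=z["im"],z["d"]
cv2.imwrite("pics/crop.png",cv2.resize(im[110:200,140:370,::-1],None,fx=3.4,fy=3.4,interpolation=cv2.INTER_CUBIC))
for c in("top","side"):
    z=np.load(c+"0.npz");im,d=z["im"],z["d"];i=im.astype(int)
    a,uv=cloud(c,d,(i[:,:,2]-i[:,:,0]>25))
    a=a[(abs(a[:,1]-.225)<.14)&(abs(a[:,0]-.66)<.08)]
    f=a[(a[:,2]>.008)&(a[:,2]<.04)]
    r=cv2.minAreaRect((f[:,:2]*1000).astype(np.float32));print(c,len(f),r,np.percentile(f,[1,99],0).round(3).tolist())
    u=a[a[:,2]>.1];print(u.mean(0),np.percentile(u,[1,99],0).round(3).tolist(),np.polyfit(u[:,1],u[:,0],1))
    for lo in np.arange(.125,.33,.04):
        q=f[(f[:,1]>lo)&(f[:,1]<lo+.04)]
        if len(q):print(round(lo,3),np.percentile(q[:,0],[2,98]).round(3))
    p=env.pinpoint("menorah",c)
    print([(x["p"],x["uv"]) for x in p])
    m=env.camera_model(c)
    for x in p[:2]:
        K=np.array(m["mtx"]);R=np.array(m["R"]);t=np.array(m["t"]);o=-R.T@t;w=R.T@np.linalg.inv(K)@np.r_[x["uv"],1];print((o-w*o[2]/w[2]).round(3))
E
```

```text
top 760 ((652.58447265625, 224.27496337890625), (48.16200256347656, 196.4817657470703), 3.311248302459717) [[0.627, 0.127, 0.012], [0.679, 0.322, 0.039]]
[0.65853682 0.22162865 0.13274941] [[0.649, 0.123, 0.103], [0.674, 0.322, 0.175]] [-0.04095402  0.66761341]
0.125 [0.634 0.681]
0.165 [0.631 0.673]
0.205 [0.63  0.661]
0.245 [0.627 0.667]
0.285 [0.627 0.67 ]
[(0.91, [190.6, 152.1]), (0.65, [94.6, 265.1])]
[0.671 0.235 0.   ]
[0.306 0.526 0.   ]
side 532 ((659.970458984375, 227.3672332763672), (67.62687683105469, 200.5215606689453), 1.2228271961212158) [[0.626, 0.13, 0.01], [0.69, 0.326, 0.038]]
[0.65730117 0.24246772 0.13516129] [[0.648, 0.129, 0.104], [0.67, 0.333, 0.175]] [-0.03705033  0.66628468]
0.125 [0.632 0.673]
0.165 [0.631 0.666]
0.205 [0.628 0.659]
0.245 [0.626 0.683]
0.285 [0.626 0.69 ]
0.325 [0.629 0.687]
[(0.64, [213.1, 241.0]), (0.62, [284.1, 340.6])]
[0.646 0.222 0.   ]
[0.29  0.533 0.   ]
```

View pics/crop.png

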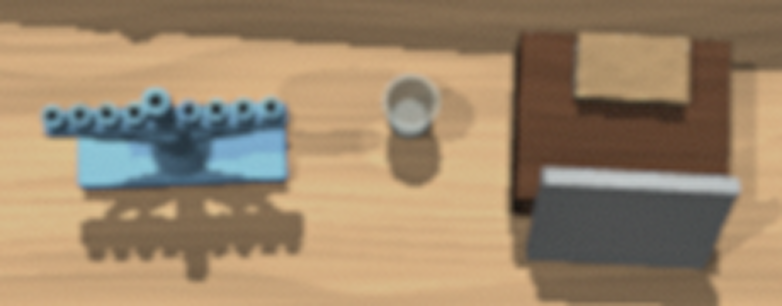

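step_arm([
  {"dz":2,"jaw":1},
  {"dx":2.5,"dy":-3.5,"az":0.012},
  {"dx":2.5,"dy":-3.5,"az":0.012},
  {"dx":2.5,"dy":-3.5,"az":0.012},
  {"dx":2.5,"dy":-3.5,"az":0.012},
  {"dx":2.5,"dy":-3.5,"az":0.012},
  {"dx":2.5,"dy":-3.5,"az":0.012},
  {"dx":2.5,"dy":-3.5,"az":0.012},
])

```text
schema error: expected keys ax, ay, az, dx, dy, dz, jaw
```

The crop confirms the sky-blue menorah on the left at crop (180,150), the tray on the box front at (635,215) and the matchbox at (633,68). The menorah's centre is about (0.661, 0.225) with a yaw of about 2.5°. Each row has to carry every key.

step_arm([
  {"ax":0,"ay":0,"az":0,"dx":0,"dy":0,"dz":2,"jaw":1},
  {"ax":0,"ay":0,"az":0.012,"dx":2.5,"dy":-3.5,"dz":0,"jaw":1},
  {"ax":0,"ay":0,"az":0.012,"dx":2.5,"dy":-3.5,"dz":0,"jaw":1},
  {"ax":0,"ay":0,"az":0.012,"dx":2.5,"dy":-3.5,"dz":0,"jaw":1},
  {"ax":0,"ay":0,"az":0.012,"dx":2.5,"dy":-3.5,"dz":0,"jaw":1},
  {"ax":0,"ay":0,"az":0.012,"dx":2.5,"dy":-3.5,"dz":0,"jaw":1},
  {"ax":0,"ay":0,"az":0.012,"dx":2.5,"dy":-3.5,"dz":0,"jaw":1},
  {"ax":0,"ay":0,"az":0.012,"dx":2.5,"dy":-3.5,"dz":0,"jaw":1},
])

```text
clock: 1.55
tcp_pos: [0.3252, 0.2568, 0.2515]
tool_rot: [[0.203, 0.979, 0.001], [0.979, -0.203, 0.0], [0.0, 0.001, -1.0]]
force: [0.6, 0.3, -0.1]
grip_width: 1.001
```

step_arm([
  {"ax":0,"ay":0,"az":0.012,"dx":2.5,"dy":-3.5,"dz":0,"jaw":1},
  {"ax":0,"ay":0,"az":0.012,"dx":2.5,"dy":-3.5,"dz":0,"jaw":1},
  {"ax":0,"ay":0,"az":0.012,"dx":2.5,"dy":-3.5,"dz":0,"jaw":1},
  {"ax":0,"ay":0,"az":0.012,"dx":2.5,"dy":-3.5,"dz":0,"jaw":1},
  {"ax":0,"ay":0,"az":0.012,"dx":2.5,"dy":-3.5,"dz":0,"jaw":1},
  {"ax":0,"ay":0,"az":0.012,"dx":2.5,"dy":-3.5,"dz":0,"jaw":1},
  {"ax":0,"ay":0,"az":0.012,"dx":2.5,"dy":-3.5,"dz":0,"jaw":1},
  {"ax":0,"ay":0,"az":0.012,"dx":2.5,"dy":-3.5,"dz":0,"jaw":1},
])

```text
clock: 2.35
tcp_pos: [0.5253, -0.0235, 0.2514]
tool_rot: [[0.108, 0.994, 0.0], [0.994, -0.108, -0.0], [0.0, 0.0, -1.0]]
force: [-0.2, 0.4, 0.6]
grip_width: 1.0
```

step_arm([
  {"ax":0,"ay":0,"az":0.011,"dx":2.5,"dy":-3.4,"dz":0,"jaw":1},
  {"ax":0,"ay":0,"az":0.011,"dx":2.5,"dy":-3.4,"dz":0,"jaw":1},
  {"ax":0,"ay":0,"az":0.011,"dx":2.5,"dy":-3.4,"dz":0,"jaw":1},
  {"ax":0,"ay":0,"az":0.011,"dx":2.5,"dy":-3.4,"dz":0,"jaw":1},
  {"ax":0,"ay":0,"az":0.011,"dx":2.5,"dy":-3.4,"dz":0,"jaw":1},
  {"ax":0,"ay":0,"az":0,"dx":0,"dy":0,"dz":-4,"jaw":1},
  {"ax":0,"ay":0,"az":0,"dx":0,"dy":0,"dz":-4,"jaw":1},
  {"ax":0,"ay":0,"az":0,"dx":0,"dy":0,"dz":-3,"jaw":1},
])

```text
clock: 3.15
tcp_pos: [0.6491, -0.1919, 0.1387]
tool_rot: [[0.054, 0.999, -0.001], [0.999, -0.054, 0.001], [0.001, -0.001, -1.0]]
force: [0.5, 0.4, 0.2]
grip_width: 0.999
```

```bash
python3 - <<'E'
from h import *
im,d=env.read_camera("side");cv2.imwrite("pics/s1.png",cv2.resize(im[100:240,180:340,::-1],None,fx=4.2,fy=4.2,interpolation=cv2.INTER_CUBIC))
s=env.sense();print(s["tcp_pos"],s["force"])
E
```

```text
[ 0.64746046 -0.19102364  0.13439974] [ 0.4030872  -0.80399263 -4.60347435]
```

View pics/s1.png

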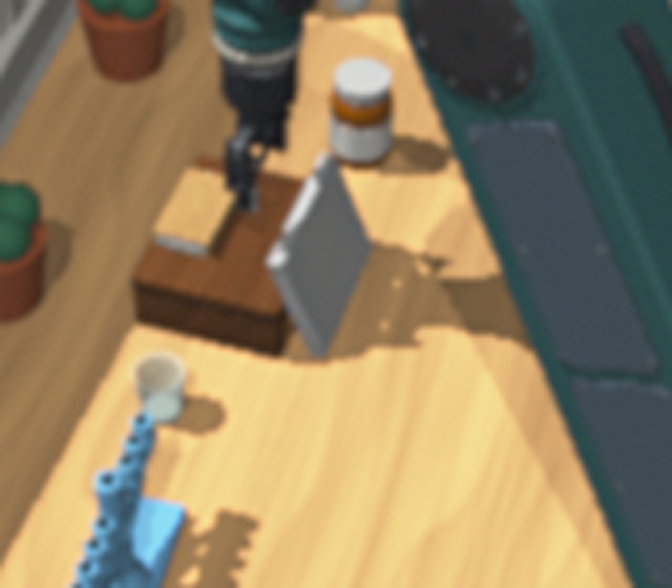

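The side view shows the fingers above the lid, between the matchbox at (195,205) and the tray at (320,250). I'll lower and then draw forward slowly.

step_arm([
  {"ax":0,"ay":0,"az":0,"dx":0,"dy":0,"dz":-2,"jaw":1},
  {"ax":0,"ay":0,"az":0,"dx":0,"dy":0,"dz":-2,"jaw":1},
  {"ax":0,"ay":0,"az":0,"dx":0,"dy":0,"dz":-0.6,"jaw":1},
  {"ax":0,"ay":0,"az":0,"dx":0,"dy":0,"dz":0,"jaw":1},
  {"ax":0,"ay":0,"az":0,"dx":-1,"dy":0.05,"dz":0,"jaw":1},
  {"ax":0,"ay":0,"az":0,"dx":-1,"dy":0.05,"dz":0,"jaw":1},
  {"ax":0,"ay":0,"az":0,"dx":-0.5,"dy":0.03,"dz":0,"jaw":1},
  {"ax":0,"ay":0,"az":0,"dx":-0.5,"dy":0.03,"dz":0,"jaw":1},
])

```text
clock: 4.0
tcp_pos: [0.6199, -0.1904, 0.0964]
tool_rot: [[0.054, 0.999, 0.002], [0.999, -0.054, -0.001], [-0.001, 0.002, -1.0]]
force: [0.9, -0.2, 0.4]
grip_width: 0.997
```

step_arm([
  {"ax":0,"ay":0,"az":0,"dx":-0.5,"dy":0.03,"dz":0,"jaw":1},
  {"ax":0,"ay":0,"az":0,"dx":-0.5,"dy":0.03,"dz":0,"jaw":1},
  {"ax":0,"ay":0,"az":0,"dx":-0.5,"dy":0.03,"dz":0,"jaw":1},
  {"ax":0,"ay":0,"az":0,"dx":-0.5,"dy":0.03,"dz":0,"jaw":1},
])

```text
clock: 4.4
tcp_pos: [0.5991, -0.1889, 0.0952]
tool_rot: [[0.054, 0.999, -0.0], [0.999, -0.054, 0.0], [0.0, -0.0, -1.0]]
force: [0.1, -0.6, 0.3]
grip_width: 0.998
```

```bash
python3 - <<'E'
from h import *
im,d=env.read_camera("side");cv2.imwrite("pics/s2.png",cv2.resize(im[100:240,180:340,::-1],None,fx=4.2,fy=4.2,interpolation=cv2.INTER_CUBIC))
s=env.sense();print(s["tcp_pos"],s["force"])
E
```

```text
[ 0.5985062  -0.18880612  0.09527848] [ 1.29568317 -0.05843379 -0.24915151]
```

View pics/s2.png

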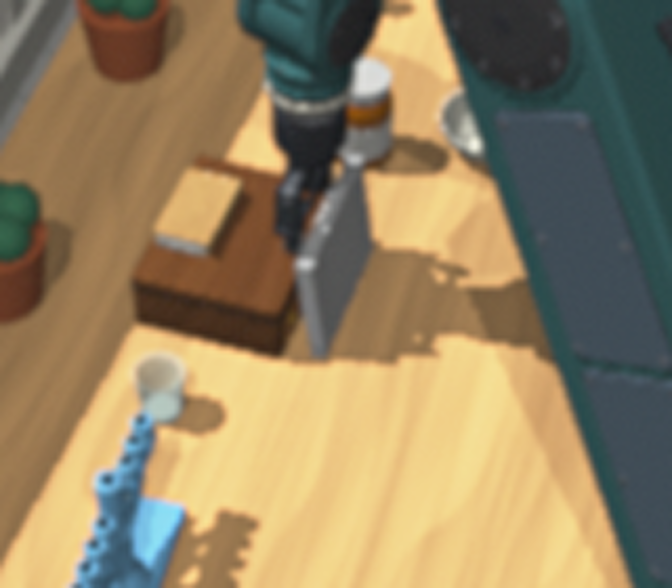

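The tray is tilting upright, with its top now at (330,200) and the fingers behind it. I'll keep drawing.

step_arm([
  {"ax":0,"ay":0,"az":0,"dx":-0.5,"dy":0.03,"dz":0,"jaw":1},
  {"ax":0,"ay":0,"az":0,"dx":-0.5,"dy":0.03,"dz":0,"jaw":1},
  {"ax":0,"ay":0,"az":0,"dx":-0.5,"dy":0.03,"dz":0,"jaw":1},
  {"ax":0,"ay":0,"az":0,"dx":-0.5,"dy":0.03,"dz":0,"jaw":1},
  {"ax":0,"ay":0,"az":0,"dx":-0.5,"dy":0.03,"dz":0,"jaw":1},
  {"ax":0,"ay":0,"az":0,"dx":-0.5,"dy":0.03,"dz":0,"jaw":1},
  {"ax":0,"ay":0,"az":0,"dx":-0.5,"dy":0.03,"dz":0,"jaw":1},
  {"ax":0,"ay":0,"az":0,"dx":0,"dy":0,"dz":0,"jaw":1},
])

```text
clock: 5.25
tcp_pos: [0.5639, -0.1868, 0.0954]
tool_rot: [[0.054, 0.999, -0.0], [0.999, -0.054, 0.0], [0.0, -0.0, -1.0]]
force: [0.5, -1.0, 0.6]
grip_width: 0.997
```

```bash
cat > look.py <<'E'
from h import *
import sys
im,d=env.read_camera("top")
s=env.sense();print(s["clock"],s["tcp_pos"].round(4),s["force"].round(1))
for r in env.regions_of("tray","top")[:2]:
    P,_=cloud("top",d,r["mask"]);print(round(r["p"],2),np.median(P,0).round(3),np.percentile(P,[2,98],0).round(3).tolist())
    q=cv2.minAreaRect((P[P[:,2]<.02][:,:2]*1000).astype(np.float32)) if (P[:,2]<.02).sum()>20 else None;print(q)
if len(sys.argv)>1: cv2.imwrite("pics/"+sys.argv[1],cv2.resize(im[:,:,::-1],(768,576)))
E
python3 look.py t3.png
```

```text
5.3 [ 0.5643 -0.1868  0.0954] [-0.4 -0.8  0.8]
0.55 [ 0.516 -0.113  0.004] [[0.439, -0.139, -0.002], [0.544, -0.047, 0.577]]
((507.44122314453125, -107.35148620605469), (35.47604751586914, 93.58951568603516), 64.61009979248047)
0.17 [ 0.666 -0.127  0.074] [[0.599, -0.2, 0.009], [0.756, -0.09, 0.08]]
((696.7965698242188, -110.48028564453125), (49.69275665283203, 191.74891662597656), 80.10001373291016)
```

step_arm([
  {"ax":0,"ay":0,"az":0,"dx":0,"dy":0,"dz":4,"jaw":1},
  {"ax":0,"ay":0,"az":0,"dx":0,"dy":0,"dz":4,"jaw":0},
  {"ax":0,"ay":0,"az":0,"dx":0,"dy":4,"dz":2,"jaw":-1},
  {"ax":0,"ay":0,"az":0,"dx":0,"dy":4,"dz":0,"jaw":-1},
  {"ax":0,"ay":0,"az":0,"dx":-1,"dy":4,"dz":0,"jaw":-1},
  {"ax":0,"ay":0,"az":0,"dx":-1,"dy":4,"dz":0,"jaw":-1},
  {"ax":0,"ay":0,"az":0,"dx":-1,"dy":4,"dz":0,"jaw":-1},
  {"ax":0,"ay":0,"az":0,"dx":0,"dy":0,"dz":0,"jaw":-1},
])

```text
clock: 6.15
tcp_pos: [0.5334, 0.0169, 0.1956]
tool_rot: [[0.05, 0.999, -0.0], [0.999, -0.05, 0.001], [0.001, -0.0, -1.0]]
force: [0.1, 0.0, 0.5]
grip_width: 0.002
```

```bash
python3 look.py t3.png
```

```text
6.2 [0.5342 0.0151 0.1956] [-0.8 -0.8  1.2]
0.87 [ 0.48  -0.197  0.003] [[0.413, -0.269, -0.003], [0.542, -0.124, 0.016]]
((479.32135009765625, -194.7631072998047), (164.2557373046875, 138.98760986328125), 86.9677734375)
```

View pics/t3.png

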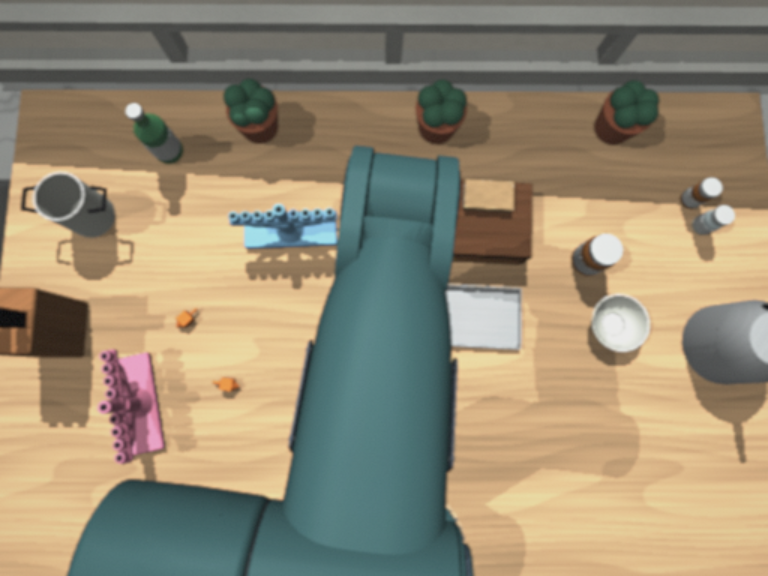

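The tray lies flat and open side up, visible at (443–521, 285–350), with its centre about (0.479, -0.190). Everything else is in place. Next I'll put the shut fingertips inside the tray by its +y wall and draw it along +y, so that it trails stably.

step_arm([
  {"ax":0,"ay":0,"az":0,"dx":-1.4,"dy":-4,"dz":0,"jaw":-1},
  {"ax":0,"ay":0,"az":0,"dx":-1.4,"dy":-4,"dz":0,"jaw":-1},
  {"ax":0,"ay":0,"az":0,"dx":-1.3,"dy":-4,"dz":0,"jaw":-1},
  {"ax":0,"ay":0,"az":0,"dx":-1.3,"dy":-4,"dz":-2,"jaw":-1},
  {"ax":0,"ay":0,"az":0,"dx":0,"dy":0,"dz":-4,"jaw":-1},
  {"ax":0,"ay":0,"az":0,"dx":0,"dy":0,"dz":-4,"jaw":-1},
  {"ax":0,"ay":0,"az":0,"dx":0,"dy":0,"dz":-4,"jaw":-1},
  {"ax":0,"ay":0,"az":0,"dx":0,"dy":0,"dz":-2,"jaw":-1},
])

```text
clock: 7.05
tcp_pos: [0.4792, -0.1477, 0.0324]
tool_rot: [[0.056, 0.998, -0.003], [0.998, -0.056, 0.001], [0.001, -0.003, -1.0]]
force: [-0.7, -0.1, 0.4]
grip_width: -0.002
```

step_arm([
  {"ax":0,"ay":0,"az":0,"dx":0,"dy":0,"dz":0,"jaw":-1},
])

```text
clock: 7.15
tcp_pos: [0.4791, -0.1473, 0.0329]
tool_rot: [[0.055, 0.998, -0.004], [0.998, -0.055, 0.002], [0.002, -0.004, -1.0]]
force: [0.9, -0.6, 0.6]
grip_width: 0.002
```

step_arm([
  {"ax":0,"ay":0,"az":0,"dx":0,"dy":0,"dz":-1.5,"jaw":-1},
  {"ax":0,"ay":0,"az":0,"dx":0,"dy":0,"dz":-0.8,"jaw":-1},
  {"ax":0,"ay":0,"az":0,"dx":0,"dy":0,"dz":0,"jaw":-1},
  {"ax":0,"ay":0,"az":0,"dx":0,"dy":0.5,"dz":0,"jaw":-1},
  {"ax":0,"ay":0,"az":0,"dx":0,"dy":0.5,"dz":0,"jaw":-1},
  {"ax":0,"ay":0,"az":0,"dx":0,"dy":0.5,"dz":0,"jaw":-1},
  {"ax":0,"ay":0,"az":0,"dx":0,"dy":0.5,"dz":0,"jaw":-1},
  {"ax":0,"ay":0,"az":0,"dx":0,"dy":0.5,"dz":0,"jaw":-1},
])

```text
clock: 7.95
tcp_pos: [0.4806, -0.1213, 0.0125]
tool_rot: [[0.053, 0.999, 0.0], [0.999, -0.053, -0.0], [-0.0, 0.0, -1.0]]
force: [-0.1, 0.5, 0.2]
grip_width: -0.0
```

step_arm([
  {"ax":0,"ay":0,"az":0,"dx":0,"dy":0.5,"dz":0,"jaw":-1},
  {"ax":0,"ay":0,"az":0,"dx":0,"dy":0.5,"dz":0,"jaw":-1},
  {"ax":0,"ay":0,"az":0,"dx":0,"dy":0.5,"dz":0,"jaw":-1},
])

```text
clock: 8.25
tcp_pos: [0.4806, -0.1066, 0.0123]
tool_rot: [[0.054, 0.999, -0.0], [0.999, -0.054, -0.0], [-0.0, 0.0, -1.0]]
force: [-0.1, -1.4, -0.7]
grip_width: -0.001
```

step_arm([
  {"ax":0,"ay":0,"az":0,"dx":0,"dy":-0.3,"dz":0,"jaw":-1},
  {"ax":0,"ay":0,"az":0,"dx":0,"dy":0,"dz":-0.4,"jaw":-1},
  {"ax":0,"ay":0,"az":0,"dx":0,"dy":0.5,"dz":0,"jaw":-1},
  {"ax":0,"ay":0,"az":0,"dx":0,"dy":0.5,"dz":0,"jaw":-1},
  {"ax":0,"ay":0,"az":0,"dx":0,"dy":1,"dz":0,"jaw":-1},
  {"ax":0,"ay":0,"az":0,"dx":0,"dy":1,"dz":0,"jaw":-1},
  {"ax":0,"ay":0,"az":0,"dx":0,"dy":1,"dz":0,"jaw":-1},
  {"ax":0,"ay":0,"az":0,"dx":0,"dy":1,"dz":0,"jaw":-1},
])

```text
clock: 9.05
tcp_pos: [0.4823, -0.0615, 0.0092]
tool_rot: [[0.055, 0.998, 0.003], [0.998, -0.055, -0.004], [-0.004, 0.003, -1.0]]
force: [-0.2, -10.1, 16.0]
grip_width: 0.002
```

```bash
python3 look.py; python3 - <<'E'
from h import *
im,d=env.read_camera("side");cv2.imwrite("pics/s4.png",cv2.resize(im[110:250,170:330,::-1],None,fx=4.2,fy=4.2,interpolation=cv2.INTER_CUBIC))
E
```

```text
9.1 [ 0.4821 -0.0603  0.0092] [ 0.6 -7.1 15.7]
0.48 [ 0.464 -0.481  0.019] [[0.409, -0.522, 0.001], [0.515, -0.417, 0.046]]
((463.7044677734375, -469.482421875), (89.06427764892578, 86.94944763183594), 0.6039688587188721)
```

View pics/s4.png

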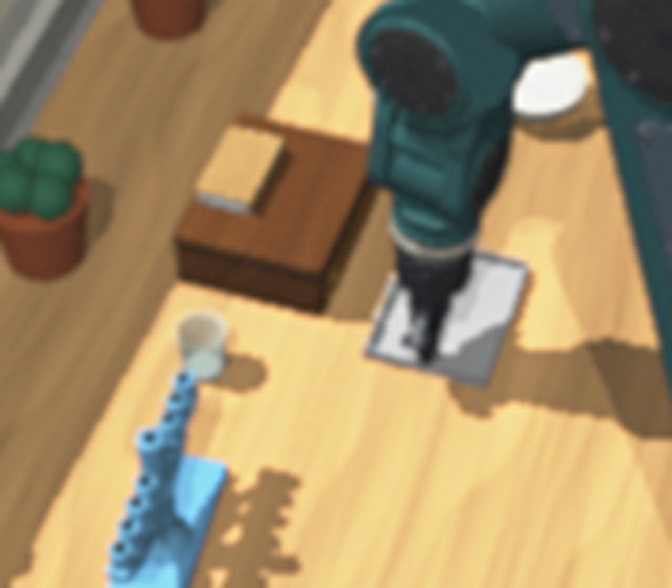

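The side view shows the tray following, with the tips inside its +y wall at (425,350). The tool is pressing on the floor with about 16 N, so I'll ease it up slightly and go on. About 34 cm remain.

step_arm([
  {"ax":0,"ay":0,"az":0,"dx":0,"dy":0,"dz":0.15,"jaw":-1},
  {"ax":0,"ay":0,"az":0,"dx":0,"dy":1,"dz":0,"jaw":-1},
  {"ax":0,"ay":0,"az":0,"dx":0,"dy":1.5,"dz":0,"jaw":-1},
  {"ax":0,"ay":0,"az":0,"dx":0,"dy":1.5,"dz":0,"jaw":-1},
  {"ax":0,"ay":0,"az":0,"dx":0,"dy":1.5,"dz":0,"jaw":-1},
  {"ax":0,"ay":0,"az":0,"dx":0,"dy":1.5,"dz":0,"jaw":-1},
  {"ax":0,"ay":0,"az":0,"dx":0,"dy":1.5,"dz":0,"jaw":-1},
  {"ax":0,"ay":0,"az":0,"dx":0,"dy":1.5,"dz":0,"jaw":-1},
])

```text
clock: 10.0
tcp_pos: [0.4803, 0.0409, 0.0096]
tool_rot: [[0.054, 0.999, -0.0], [0.999, -0.054, -0.001], [-0.001, -0.0, -1.0]]
force: [0.3, -3.1, 2.4]
grip_width: 0.001
```

step_arm([
  {"ax":0,"ay":0,"az":0,"dx":0,"dy":1.5,"dz":0,"jaw":-1},
  {"ax":0,"ay":0,"az":0,"dx":0,"dy":1.5,"dz":0,"jaw":-1},
  {"ax":0,"ay":0,"az":0,"dx":0,"dy":1.5,"dz":0,"jaw":-1},
  {"ax":0,"ay":0,"az":0,"dx":0,"dy":1.5,"dz":0,"jaw":-1},
  {"ax":0,"ay":0,"az":0,"dx":0,"dy":1.5,"dz":0,"jaw":-1},
  {"ax":0,"ay":0,"az":0,"dx":0,"dy":1.5,"dz":0,"jaw":-1},
  {"ax":0,"ay":0,"az":0,"dx":0,"dy":1.5,"dz":0,"jaw":-1},
])

```text
clock: 10.7
tcp_pos: [0.4801, 0.1458, 0.0095]
tool_rot: [[0.054, 0.999, -0.0], [0.999, -0.054, -0.001], [-0.001, -0.0, -1.0]]
force: [-0.0, -4.8, 3.1]
grip_width: 0.001
```

```bash
cat > sd.py <<'E'
from h import *
im,d=env.read_camera("side");s=env.sense();print(s["clock"],s["tcp_pos"].round(4),s["force"].round(1))
for r in env.regions_of("tray","side")[:2]:
    P,_=cloud("side",d,r["mask"]);P=P[P[:,2]<.025];print(round(r["p"],2),np.percentile(P,[2,98],0).round(3).tolist(),cv2.minAreaRect((P[:,:2]*1000).astype(np.float32)))
E
python3 sd.py
```

```text
10.75 [0.48   0.1475 0.0095] [-0.8  0.7  0.9]
0.95 [[0.41, -0.01, -0.003], [0.542, 0.159, 0.019]] ((475.72900390625, 72.34054565429688), (178.347900390625, 138.1367645263672), 84.35969543457031)
```

step_arm([
  {"ax":0,"ay":0,"az":0,"dx":0,"dy":1,"dz":0,"jaw":-1},
  {"ax":0,"ay":0,"az":0,"dx":0,"dy":1.5,"dz":0,"jaw":-1},
  {"ax":0,"ay":0,"az":0,"dx":0,"dy":1.5,"dz":0,"jaw":-1},
  {"ax":0,"ay":0,"az":0,"dx":0,"dy":1.5,"dz":0,"jaw":-1},
  {"ax":0,"ay":0,"az":0,"dx":0,"dy":1.5,"dz":0,"jaw":-1},
  {"ax":0,"ay":0,"az":0,"dx":0,"dy":1.5,"dz":0,"jaw":-1},
  {"ax":0,"ay":0,"az":0,"dx":0,"dy":1.5,"dz":0,"jaw":-1},
  {"ax":0,"ay":0,"az":0,"dx":0,"dy":1.5,"dz":0,"jaw":-1},
])

```text
clock: 11.6
tcp_pos: [0.4804, 0.2615, 0.0097]
tool_rot: [[0.054, 0.999, -0.0], [0.999, -0.054, 0.0], [0.0, -0.0, -1.0]]
force: [0.4, -0.6, -0.9]
grip_width: -0.003
```

step_arm([
  {"ax":0,"ay":0,"az":0,"dx":0,"dy":1.0,"dz":0,"jaw":-1},
  {"ax":0,"ay":0,"az":0,"dx":0,"dy":0.7,"dz":0,"jaw":-1},
  {"ax":0,"ay":0,"az":0,"dx":0,"dy":0,"dz":0,"jaw":-1},
])

```text
clock: 11.9
tcp_pos: [0.4806, 0.278, 0.0098]
tool_rot: [[0.053, 0.999, 0.0], [0.999, -0.053, 0.0], [0.0, 0.0, -1.0]]
force: [-0.1, -0.1, 0.1]
grip_width: -0.0
```

```bash
python3 sd.py
```

```text
11.95 [0.4806 0.2775 0.0098] [-0.1 -0.9 -0.2]
0.94 [[0.411, 0.126, -0.004], [0.543, 0.293, 0.018]] ((478.41595458984375, 205.62542724609375), (175.8562469482422, 138.45838928222656), 86.64693450927734)
0.57 [[0.68, -0.362, 0.002], [0.757, -0.086, 0.025]] ((716.9738159179688, -225.67623901367188), (279.96087646484375, 80.86894989013672), 88.73819732666016)
```

step_arm([
  {"ax":0,"ay":0,"az":0,"dx":0,"dy":0.4,"dz":0,"jaw":-1},
  {"ax":0,"ay":0,"az":0,"dx":0,"dy":0.4,"dz":0,"jaw":-1},
  {"ax":0,"ay":0,"az":0,"dx":0,"dy":0,"dz":0,"jaw":-1},
  {"ax":0,"ay":0,"az":0,"dx":0,"dy":-1.5,"dz":0.1,"jaw":-1},
  {"ax":0,"ay":0,"az":0,"dx":0,"dy":0,"dz":3,"jaw":-1},
  {"ax":0,"ay":0,"az":0,"dx":0,"dy":0,"dz":5,"jaw":-1},
  {"ax":0,"ay":0,"az":0,"dx":0,"dy":-2,"dz":4,"jaw":-1},
  {"ax":0,"ay":0,"az":0,"dx":0,"dy":-4,"dz":3,"jaw":-1},
])

```text
clock: 12.8
tcp_pos: [0.4809, 0.2102, 0.1633]
tool_rot: [[0.051, 0.999, 0.002], [0.999, -0.051, 0.001], [0.001, 0.002, -1.0]]
force: [0.8, -1.2, 0.0]
grip_width: -0.004
```

step_arm([
  {"ax":0,"ay":0,"az":0,"dx":0,"dy":-5,"dz":0,"jaw":-1},
  {"ax":0,"ay":0,"az":0,"dx":0,"dy":-5,"dz":0,"jaw":-1},
  {"ax":0,"ay":0,"az":0,"dx":0,"dy":-5,"dz":0,"jaw":-1},
  {"ax":0,"ay":0,"az":0,"dx":0,"dy":-5,"dz":0,"jaw":-1},
  {"ax":0,"ay":0,"az":0,"dx":0,"dy":-5,"dz":0,"jaw":-1},
  {"ax":0,"ay":0,"az":0,"dx":0,"dy":0,"dz":0,"jaw":-1},
  {"ax":0,"ay":0,"az":0,"dx":0,"dy":0,"dz":0,"jaw":-1},
])

```text
clock: 13.5
tcp_pos: [0.48, -0.0413, 0.1608]
tool_rot: [[0.057, 0.998, -0.0], [0.998, -0.057, 0.0], [0.0, -0.0, -1.0]]
force: [0.5, 1.1, 0.4]
grip_width: -0.0
```

```bash
python3 look.py t5.png; python3 sd.py; python3 - <<'E'
from h import *
im,d=env.read_camera("top");i=im.astype(int)
a,_=cloud("top",d,(i[:,:,2]-i[:,:,0]>25));f=a[(abs(a[:,1]-.225)<.14)&(abs(a[:,0]-.66)<.08)&(a[:,2]>.008)&(a[:,2]<.04)]
print("menorah foot",cv2.minAreaRect((f[:,:2]*1000).astype(np.float32)))
E
```

```text
13.55 [ 0.4801 -0.0402  0.1608] [ 0.3 -0.1 -0.5]
0.87 [0.477 0.212 0.003] [[0.413, 0.128, -0.002], [0.542, 0.295, 0.017]]
((478.5445861816406, 212.51068115234375), (179.8112030029297, 136.36927795410156), 86.48979949951172)
13.65 [ 0.4803 -0.039   0.1608] [ 0.2  0.5 -0.2]
0.78 [[0.416, 0.129, -0.003], [0.541, 0.298, 0.019]] ((479.58575439453125, 212.8821258544922), (175.61587524414062, 136.82534790039062), 87.68339538574219)
menorah foot ((651.6292724609375, 224.42666625976562), (48.76864242553711, 196.4915008544922), 3.4260826110839844)
```

View pics/t5.png

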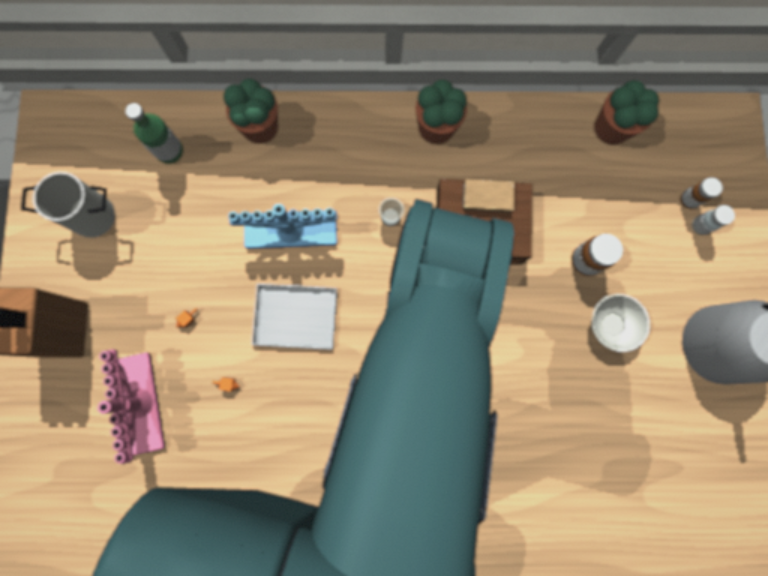

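The tray at (295,318) lies flat in front of the blue menorah at (290,228). Its offset along the row is about -3 mm and it is about 0.18 m ahead. The arm is clear of everything.

```bash
python3 -c "
from workcell import env
print(env.close_job())"
```

```text
the job is handed in; nothing more can be done
None
```

The tray now lies flat and open side up in front of the sky-blue menorah, and the job is handed in (no verdict is reported). I drew its top edge forward with the open fingers until it toppled. Then I slid it about 40 cm along the board with the shut fingertips pushing against the inside of its left (+y) wall.

**Tray position:** the last checks put its centre at about (0.478, 0.213) in both cameras. That is about 3 mm off the menorah's middle along the row and about 0.18 m ahead of it.

**Other things:** the menorah's foot measured within about 1 mm of where it started. The other things looked unmoved in the top picture, but I did not measure them again.

**Robot:** the arm was clear with near-zero force, at 13.7 s on the clock.

**Irregularity:** the fingertips briefly pressed on the tray floor with about 16 N, so I raised them.

No final check failed. While the arm hid the tray, the tray detector reported other objects, and I ignored those readings.

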